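# Shut and lock the cutter case

## Task

Push the sliding cover of the cutter case fully home and only then lock it: with the blade of the paddle-handled driver in the slot of the round cam lock on the cover, turn the lock a quarter turn clockwise until it stops, its slot in line with the two marks on the bezel. Finish with the cover still home, the lock fully turned and the driver standing in its stand again, down on its collar, and do not disturb the loose pencil, wing nut and turnscrew lying about.

Things in the scene. Friction and masses are not known exactly. Their poses are not given: they have to be found in the camera images.
- case: Low plywood cutter case, 200 x 130 x 60 mm (x, y, z), fixed, with a grey metal cover sliding along its x on top. Origin at the centre of its underside; x points to the end towards which the cover closes (away from the robot), z up. The near 68 mm of its top is a fixed deck, 50 mm above the bench, over which the open cover slides; side rails rise to 60 mm.
- cover (a joint): Sliding cover, in m: 0 = fully home against its end stop; grows as it stands open towards the case's -x, at most 0.058. Starts 0.025 to 0.055 open. Stiff: about 4 N moves it, and it stays where it is left. Its plate is 6 mm thick, top 56 mm above the bench.
- cover_lip (a point): Middle of the top edge of the cover's upstanding lip, a grey bar across the near end of the cover, 8 mm thick (x), 90 mm long (y), its top 76 mm above the bench and 26 mm above the deck. Push on its near face towards the case's +x to close the cover. Moves with the cover; axes as the case.
- cam_slot (a point): Centre of the brass cam lock on the cover, at its top face, 65 mm above the bench; with the cover home 30 mm from the case's origin along its +x. Site x runs along the slot, z up. Slot 7 mm wide, 8 mm deep, mouth chamfered to about 12 mm, 40 mm long inside a fixed round steel bezel (54 mm outside, top 66 mm above the bench).
- cam (a joint): Turn of the cam lock, in rad: 0 = unlocked (slot along the case's x), grows clockwise seen from above, 1.571 = locked at a hard stop (slot along the case's y, in line with two black marks on the bezel). Starts at 0 to 0.15. Held by about 0.08 N m of friction; stays where it is left.
- driver_grip (a point): Centre of the driver's dark wooden paddle handle, 28 mm wide (its x, as the blade), 14 mm thick (its y: grasp across this), 50 mm tall (z, up along the shank). Below: a steel collar, 40 mm across, 5 mm thick, its top 25 mm below this point, a 9 mm shank, the blade. 105 mm long in all, 0.1 kg. Starts upright in the stand, collar resting on the stand's top.
- driver_tip (a point): Middle of the lower edge of the driver's flat blade, 80 mm below the handle's centre. The blade is 24 mm wide (driver x), 3.5 mm thick (driver y), 16 mm tall.
- stand: Wooden driver stand, 70 x 110 x 60 mm (x, y, z), fixed to the bench. Origin at the centre of its underside, z up.
- stand_slot (a point): Centre of the mouth of the stand's oblong hole, at its top, 60 mm above the bench: 30 mm along the stand's x, 14 mm along its y, 54 mm deep. The driver hangs in it by its collar, blade along the stand's x, tip 50 mm below this point. Two 10 mm round holes beside it are spare.
- pencil_2: Loose dark pencil, 110 mm long, lying between case and stand; leave it alone. Origin on its underside at its middle.
- wing_nut: Loose iron wing nut, 42 mm across and 19 mm high, lying between case and stand; leave it alone. Origin at its underside.
- turnscrew: Loose round-shanked turnscrew, 230 mm long, lying to the right of the case; not the tool for this job, leave it alone. Origin on its underside at its middle.
Things that resemble listed ones, but are neither listed nor needed, are in the scene too. What is shaped like the part that bears driver_grip but purple or red is not meant.

How it is judged:
By the outcome, as a careful person would: the job done as asked, in the order asked, and still so for the second after the job is handed in, with the robot touching nothing.
It also fails if it takes over 67 s, if anything falls off the work surface, if the arm or the gripper's body presses on something with over 40 N, if the wrist force passes 120 N, or if a joint passes its speed limit or range.

## Robot

A 6-joint arm with a two-finger parallel gripper is mounted at the origin on a cart in front of the work surface, level with it; the furniture and walls round the work are solid. World frame = base frame: x ahead of the robot, y to its left, z up, the work surface at z = 0. Lengths are in mm, angles in rad, forces in N, time in s.
With the tool pointing down it reaches from about 350 to 775 mm from the base axis. Payload 7.3 kg.
Tool frame: the origin (TCP) lies on the centre line of the jaws, within the pads' length; the fingertips stand finger_overhang ahead of it and the grasp point (between the pads) lies 8 mm behind it (finger_overhang is the distance from the TCP to the fingertips, in mm); z points along the fingers, y is the line along which they close (so a half turn about z gives the same grasp; the last joint's range is limited). The gripper opens to 92 mm and grips with 3 to 60 N. Pads are 19 mm wide; open, the fingers measure 130 mm over their backs; the gripper's body (75 mm by 190 mm) begins 47 mm behind the grasp point.
Start: joints at [1.149, 0.342, 1.524, -0, 1.275, -0.146], TCP at [142.95, 505.182, 237.741] pointing down, gripper open.
Joint ranges: [-2.53, 2.53], [-0.77, 2.02], [0.04, 2.7], [-1, 4.14], [0.28, 2.66], [-3.11, 3.11]. Speed limits (rad/s): [2.57, 2.57, 3.14, 3.14, 3.14, 3.14].

## Interface

Orientations are given as [roll, pitch, yaw] about the fixed x, y, z axes, in that order (R = Rz(yaw) Ry(pitch) Rx(roll)).
In Python, from plant import get_obs, capture, close_job, finger_overhang gives the robot as it stands.
- The arm moves only by the shell command python3 -m inch 'ROWS'. ROWS is JSON, one flat list of numbers, 7 for each row, row after row: the turn, a rotation vector about the tool's x, y, z scaled (see below), then the shift along the tool's x, y, z scaled (see below), then the closure, from -1 (fully open) to 1 (shut). In form: [ax, ay, az, tx, ty, tz, gripper, ax, ay, az, tx, ty, tz, gripper, ...]. A call has 1 to 10 rows; each row shifts and turns the commanded pose from where the row before left it, along the tool's axes as they then stand; what a row does not reach is not made up. The controller multiplies each number of a shift by 0.8 m and each number of a turn by 1.5 rad. A row lasts 1/12 s, in which the tool goes at most 41.7 mm and 7.16 degrees, less where a joint would pass 70% of its speed; a pose out of reach is approached as far as the arm can. A call with a number of a shift or a turn outside -1 to 1 is refused whole. A call with a gripper value outside its range is refused whole. The fingers move at their own pace and stop on an object; the grip force is fixed at half the most. Time passes only in rows, so rows that do not move let the fingers close. It gives the time, the measured TCP pose, the force, the opening and the grip force at its end, in the units of the state.
- get_obs(): the state, without advancing time (a new reading comes with each control period).
- capture(name): name is "scene" or "side" or "wrist"; returns a dict with "image" (384x512x3 uint8, red, green, blue), "mtx" (3x3 intrinsics, pixels), "pose" (4x4, takes a point from camera to world coordinates). Camera axes: x right, y up, looking along -z (the intrinsics and any distortion apply to the point x, -y, -z); pixel columns grow to the right and rows downward; lengths in mm; the calibration is good to about 2 mm. A picture is of the moment at which its call begins. There is no depth.
- close_job(): hands the job in; it is judged then, once.
The state is a dict: "time": time; "joint_positions": joint angles; "dq": joint speeds; "tau": joint torques, N m; "tool_pos": TCP position; "tcp_rot": TCP orientation; "contact_force": force on the tool from outside, world axes, zero at the start; "moment": the same for the moment, N m; "grip_width": finger opening in mm; "finger_force": force on a finger pad.
Only numpy, scipy, OpenCV 4.12 (cv2) and the standard library are available. Lean on these libraries where they do the work, as an engineer would, in place of code of your own. Each camera call takes 0.05 s, during which the arm holds its last target. There are 200 camera calls.

## Working session

There is one attempt and no reset: what is moved stays moved. The work goes in short steps, Python scripts to look and compute and a shell command to move; the robot and the scene stay as the last step left them, time stands still between calls to the robot, and variables do not carry over. Pictures are saved under pics/ and viewed, at most 10 in all, crops included, and the job is handed in when it is done.

```bash
mkdir -p pics; ls; cat > h.py <<'E'
import numpy as np, cv2
from plant import get_obs, capture, close_job, finger_overhang
from scipy.spatial.transform import Rotation as Ro
def ray(c,u,v):
    K=c["mtx"];P=np.array(c["pose"])
    d=np.linalg.inv(K)@[u,v,1]; d=np.array([d[0],-d[1],-d[2]])
    return P[:3,3],P[:3,:3]@d
def at(c,u,v,z):
    o,d=ray(c,u,v); return (o+d*(z-o[2])/d[2]).round(1)
def px(c,p):
    P=np.array(c["pose"]); q=P[:3,:3].T@(np.array(p)-P[:3,3]); q=c["mtx"]@[q[0],-q[1],-q[2]]; return (q[:2]/q[2]).round(1)
def snap(n,f,box=None,s=1.5):
    c=capture(n); im=c["image"][:,:,::-1]
    if box: im=im[box[1]:box[3],box[0]:box[2]]
    cv2.imwrite("pics/"+f,cv2.resize(im,None,fx=s,fy=s,interpolation=cv2.INTER_CUBIC)); return c
def st():
    o=get_obs(); print({k:np.round(o[k],3).tolist() for k in ("time","tool_pos","tcp_rot","contact_force","moment","grip_width","finger_force","joint_positions")}); return o
E
python3 - <<'E'
from h import *
import pickle
st(); print(finger_overhang)
a=snap("scene","s0.png"); b=snap("side","d0.png"); pickle.dump((a,b),open("c0.pkl","wb"))
for c in(a,b): print(c["mtx"],np.round(c["pose"],3), [k for k in c])
E
```

```text
pics
{'time': 0.0, 'tool_pos': [142.792, 504.808, 237.045], 'tcp_rot': [-3.14, -0.0, 2.866], 'contact_force': [-0.618, 0.719, 0.064], 'moment': [-0.033, -0.02, 0.028], 'grip_width': 91.864, 'finger_force': 0.0, 'joint_positions': [1.149, 0.343, 1.525, -0.0, 1.275, -0.146]}
11.0
[[431.10557584   0.         257.25652411]
 [  0.         431.10557584 192.7570028 ]
 [  0.           0.           1.        ]] [[-6.470000e-01  6.630000e-01 -3.770000e-01  8.810900e+01]
 [-7.620000e-01 -5.530000e-01  3.360000e-01  3.680360e+02]
 [ 1.500000e-02  5.050000e-01  8.630000e-01  1.145682e+03]
 [ 0.000000e+00  0.000000e+00  0.000000e+00  1.000000e+00]] ['image', 'mtx', 'pose']
[[400.95575083   0.         258.37612579]
 [  0.         400.95575083 189.66917141]
 [  0.           0.           1.        ]] [[-8.450000e-01  4.510000e-01 -2.860000e-01  1.762990e+02]
 [-5.340000e-01 -7.050000e-01  4.660000e-01  5.270750e+02]
 [ 8.000000e-03  5.470000e-01  8.370000e-01  1.093444e+03]
 [ 0.000000e+00  0.000000e+00  0.000000e+00  1.000000e+00]] ['image', 'mtx', 'pose']
```

View pics/s0.png

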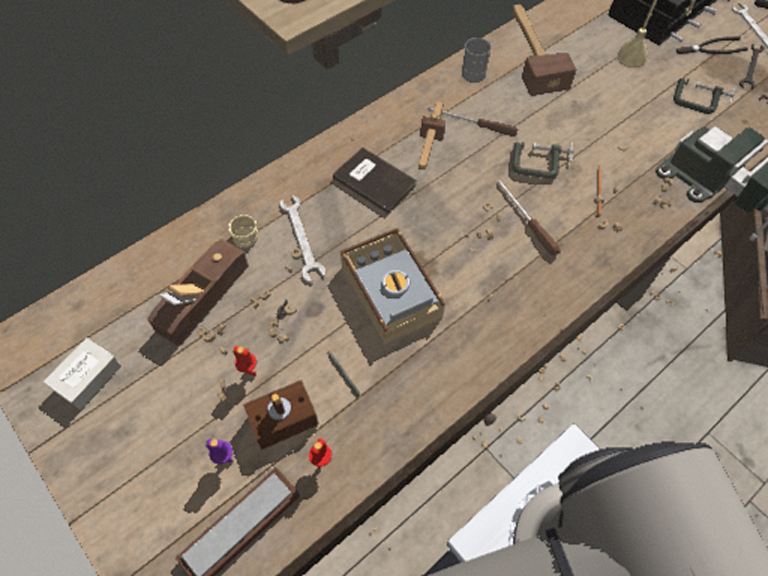

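View pics/d0.png

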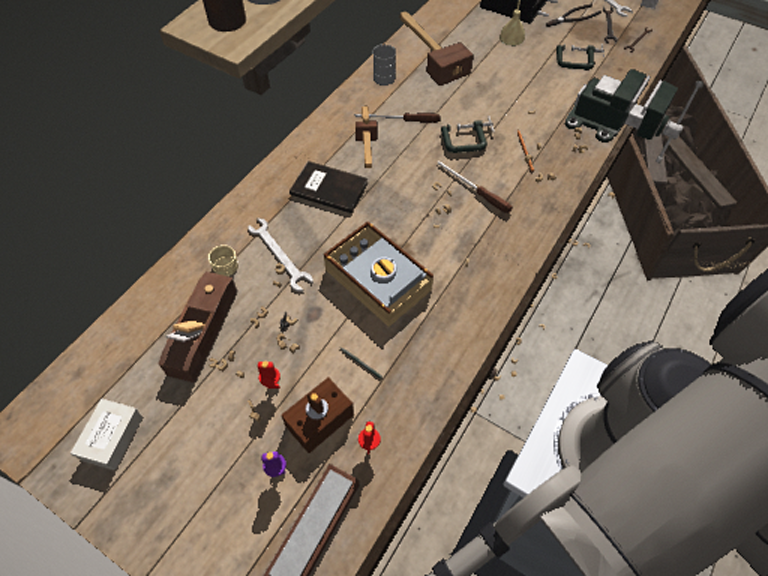

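```bash
python3 - <<'E'
from h import *
import pickle
a,b=pickle.load(open("c0.pkl","rb"))
f=lambda c,x,y: cv2.resize(c["image"][y:y+75,x:x+100,::-1],(400,300),interpolation=cv2.INTER_CUBIC)
cv2.imwrite("pics/z.png",np.vstack([np.hstack([f(a,215,153),f(b,203,145)]),np.hstack([f(a,140,235),f(b,163,235)])]))
E
```

```text
(no output)
```

View pics/z.png

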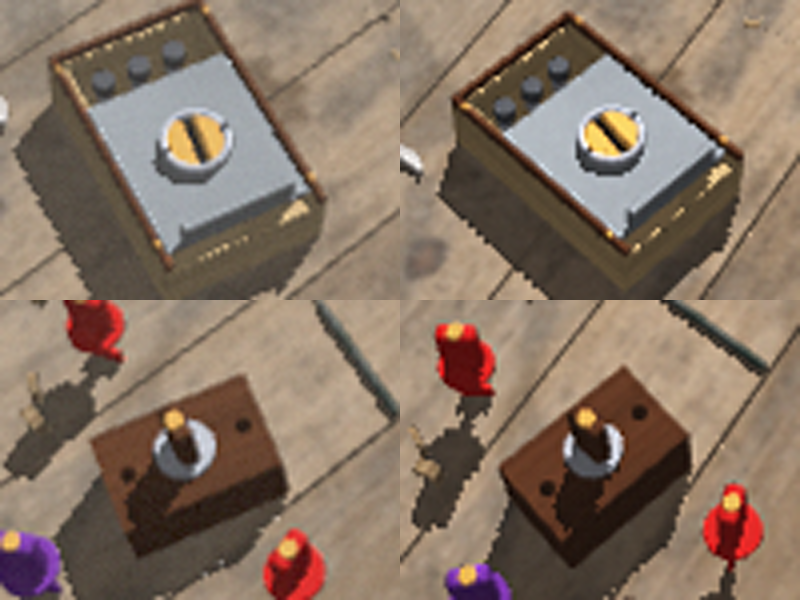

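```bash
python3 - <<'E'
from h import *
import pickle
a,b=pickle.load(open("c0.pkl","rb"))
def go(n,A,B,z):
    p=[at(c,x0+u/4-.4,y0+v/4-.4,z) for c,(x0,y0),(u,v) in((a,A[0],A[1]),(b,B[0],B[1]))]
    print(n,p[0],p[1]); return (p[0]+p[1])/2
sc,sd,ss,st_=(215,153),(203,145),(140,235),(163,235)
C=[go("rail"+n,(sc,u),(sd,v),60) for n,u,v in(("FL",(50,60),(55,100)),("FR",(205,3),(172,13)),("NR",(325,200),(342,155)),("NL",(170,268),(228,250)))]
C=np.array(C)[:,:2]; print("centre",C.mean(0),"len",[np.linalg.norm(C[i]-C[i-1]) for i in range(4)])
d=C[0]+C[1]-C[2]-C[3]; e=C[0]+C[3]-C[1]-C[2]
print("yaw",np.arctan2(d[1],d[0]),np.arctan2(-e[0],e[1]))
print("cam",go("cam",(sc,(197,138)),(sd,(211,136)),65))
s1=go("s1",(sc,(190,118)),(sd,(190,120)),65);s2=go("s2",(sc,(205,160)),(sd,(232,152)),65);q=s1-s2;print("slotyaw",np.arctan2(q[1],q[0]))
go("lipL",(sc,(182,232)),(sd,(230,208)),76);go("lipR",(sc,(296,184)),(sd,(320,155)),76)
go("collar",(ss,(185,148)),(st_,(194,148)),65);go("handletop",(ss,(174,120)),(st_,(186,118)),115)
h1=go("h1",(ss,(128,174)),(st_,(147,188)),60);h2=go("h2",(ss,(243,125)),(st_,(239,112)),60);print((h1+h2)/2,np.linalg.norm(h1-h2)); q=h1-h2;print("standyaw",np.arctan2(-q[0],q[1]))
E
```

```text
railFL [687.2 -41.9  60. ] [682.9 -40.8  60. ]
railFR [ 652.2 -166.4   60. ] [ 653.3 -165.1   60. ]
railNR [ 465.5 -119.1   60. ] [ 464.2 -118.1   60. ]
railNL [495.4   2.1  60. ] [493.2   2.4  60. ]
centre [574.2375 -80.8625] len [np.float64(195.66942147407704), np.float64(128.52490031118484), np.float64(193.7254048905305), np.float64(124.3865949369143)]
yaw -0.23523031899261748 -0.24665691616644364
cam [562.  -80.2  65. ] [557.9 -75.3  65. ]
cam [559.95 -77.75  65.  ]
s1 [578.3 -87.5  65. ] [580.  -79.3  65. ]
s2 [544.1 -72.5  65. ] [536.1 -71.4  65. ]
slotyaw -0.2852193797820328
lipL [505.6 -17.3  76. ] [506.5 -21.2  76. ]
lipR [ 482.8 -104.9   76. ] [474. -99.  76.]
collar [497.2 245.2  65. ] [494.3 246.6  65. ]
handletop [497.7 245.4 115. ] [495.3 246.4 115. ]
h1 [508.4 283.4  60. ] [505.7 285.   60. ]
h2 [487.4 206.   60. ] [485.1 207.5  60. ]
[496.65  245.475  60.   ] 80.19440441826347
standyaw -0.2623695291504208
```

The candidates for the driver in the scene picture are red (245,360), red (320,453), purple (219,452) and the dark wooden handle in the stand at (278,402). I choose the wooden one: the crop shows its brown handle and steel collar in the stand's hole. The case is at about (574,-81) with yaw -0.24, and the cover is about 44 mm open.

```bash
cat >> h.py <<'E'
def to(p,yaw,frm=None):
    o=get_obs(); R=Ro.from_euler("xyz",o["tcp_rot"]); q=np.array(o["tool_pos"]) 
    T=Ro.from_euler("xyz",[np.pi,0,yaw])
    r=(R.inv()*T).as_rotvec(); d=R.inv().apply(np.array(p)-q)
    print("turn units",(r/1.5).round(4),"shift units",(d/800).round(4),"mm",d.round(1),"rows>=",round(max(np.linalg.norm(d)/41.7,np.linalg.norm(r)/.125),1))
E
python3 - <<'E'
from h import *
to([430,240,237],2.9); to([467,-55,160],2.9)
E
```

```text
turn units [-0.0009 -0.0001 -0.0228] shift units [-4.356e-01 -2.208e-01  4.000e-04] mm [-3.485e+02 -1.766e+02  3.000e-01] rows>= 9.4
turn units [-0.0009 -0.0001 -0.0228] shift units [-0.5805 -0.5629  0.0971] mm [-464.4 -450.3   77.7] rows>= 15.6
```

```bash
python3 -m inch '[0,0,0,-0.0436,-0.0221,0,1,0,0,0,-0.0436,-0.0221,0,1,0,0,0,-0.0436,-0.0221,0,1,0,0,0,-0.0436,-0.0221,0,1,0,0,0,-0.0436,-0.0221,0,1,0,0,0,-0.0436,-0.0221,0,1,0,0,0,-0.0436,-0.0221,0,1,0,0,0,-0.0436,-0.0221,0,1,0,0,0,-0.0436,-0.0221,0,1,0,0,0,-0.0436,-0.0221,0,1]'
python3 -m inch '[0,0,-0.0023,-0.0145,-0.0342,0.0097,1,0,0,-0.0023,-0.0145,-0.0342,0.0097,1,0,0,-0.0023,-0.0145,-0.0342,0.0097,1,0,0,-0.0023,-0.0145,-0.0342,0.0097,1,0,0,-0.0023,-0.0145,-0.0342,0.0097,1,0,0,-0.0023,-0.0145,-0.0342,0.0097,1,0,0,-0.0023,-0.0145,-0.0342,0.0097,1,0,0,-0.0023,-0.0145,-0.0342,0.0097,1,0,0,-0.0023,-0.0145,-0.0342,0.0097,1,0,0,-0.0023,-0.0145,-0.0342,0.0097,1]'
python3 - <<'E'
from h import *
import pickle
c=snap("wrist","w1.png");pickle.dump(c,open("w1.pkl","wb"))
to([467,-55,160],2.9); st()
E
```

```text
time: 0.93
tool_pos: [431.4, 238.4, 237.5]
tcp_rot: [-3.141, -0.0, 2.866]
contact_force: [0.2, 0.4, 0.2]
grip_width: 29.6
finger_force: 0.0
time: 1.77
tool_pos: [471.9, -55.5, 159.5]
tcp_rot: [3.141, -0.001, 2.9]
contact_force: [1.3, -0.2, -0.5]
grip_width: 0.6
finger_force: 0.0
turn units [-0.0015 -0.0004 -0.0008] shift units [ 0.0082  0.0042 -0.0022] mm [ 6.5  3.4 -1.7] rows>= 0.2
{'time': 1.817, 'tool_pos': [472.529, -59.837, 158.277], 'tcp_rot': [-3.139, -0.001, 2.899], 'contact_force': [1.939, -3.994, -0.538], 'moment': [-0.151, -0.038, 0.012], 'grip_width': 0.567, 'finger_force': 0.0, 'joint_positions': [-0.286, 0.339, 1.771, -0.003, 1.032, -1.612]}
```

View pics/w1.png

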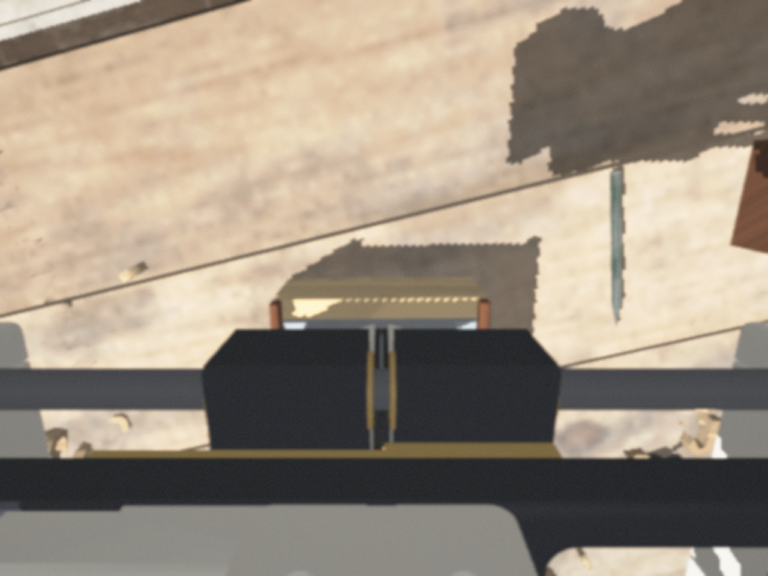

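The wrist view shows the near rail ends at about (276,300) and (485,299), with the lip strip at row 325 just behind the fingers. The case sides line up with the image.

```bash
python3 - <<'E'
from h import *
import pickle
c=pickle.load(open("w1.pkl","rb"))
l=at(c,276/1.5,300/1.5,60);r=at(c,485/1.5,299/1.5,60); print(l,r,np.linalg.norm(l-r)); q=r-l; print(np.arctan2(-q[0],q[1]))
print(at(c,380/1.5,323/1.5,76),at(c,380/1.5,327/1.5,76))
m=(l+r)/2; u=[np.cos(-.24),np.sin(-.24)]; print("centre",m[:2]+100*np.array(u))
to([460,-52.5,68],2.9)
E
```

```text
[ 463.9 -115.5   60. ] [492.1   2.4  60. ] 121.22561610484809
-0.23477493563291027
[486.3 -58.8  76. ] [488.6 -59.4  76. ]
centre [575.13379749 -80.32026264]
turn units [-0.0015 -0.0004 -0.0008] shift units [0.0173 0.0054 0.1128] mm [13.9  4.3 90.3] rows>= 2.2
```

```bash
python3 -m inch '[0,0,0,0.013,0.004,0,1,0,0,0,0,0,0.03,1,0,0,0,0,0,0.03,1,0,0,0,0,0,0.03,1,0,0,0,0,0,0.022,1,0,0,0,0,0,0,1,0,0,0,0,0,0,1]'
python3 - <<'E'
from h import *
st(); to([464,-53.7,68],2.904)
E
```

```text
time: 2.4
tool_pos: [462.2, -48.3, 70.0]
tcp_rot: [3.141, -0.002, 2.9]
contact_force: [-0.1, -1.2, 1.0]
grip_width: 0.5
finger_force: 0.0
{'time': 2.4, 'tool_pos': [462.201, -48.266, 70.028], 'tcp_rot': [3.141, -0.002, 2.9], 'contact_force': [-0.078, -1.156, 0.971], 'moment': [0.01, -0.004, -0.031], 'grip_width': 0.468, 'finger_force': 0.0, 'joint_positions': [-0.269, 0.455, 1.897, 0.0, 0.791, -1.599]}
turn units [ 0.0001 -0.0016 -0.0024] shift units [-0.0038 -0.0061  0.0025] mm [-3.1 -4.8  2. ] rows>= 0.1
```

```bash
python3 -m inch '[0,0,0,-0.005,-0.003,0.001,1,0,0,0,-0.005,-0.003,0.001,1,0,0,0,-0.005,0,0,1,0,0,0,-0.005,0,0,1,0,0,0,-0.005,0,0,1,0,0,0,-0.005,0,0,1,0,0,0,-0.005,0,0,1,0,0,0,-0.005,0,0,1,0,0,0,-0.005,0,0,1,0,0,0,-0.005,0,0,1]'
python3 -m inch '[0,0,0,-0.003,0,0,1,0,0,0,-0.003,0,0,1,0,0,0,-0.003,0,0,1,0,0,0,-0.003,0,0,1]'
```

```text
time: 3.23
tool_pos: [500.5, -62.6, 68.8]
tcp_rot: [3.141, -0.001, 2.9]
contact_force: [-4.9, 1.2, 3.1]
grip_width: 0.1
finger_force: 2.2
time: 3.57
tool_pos: [509.9, -64.9, 68.8]
tcp_rot: [3.141, -0.0, 2.9]
contact_force: [-3.8, 3.2, 1.7]
grip_width: 0.5
finger_force: 2.1
```

```bash
python3 -m inch '[0,0,0,-0.003,0,0,1,0,0,0,-0.003,0,0,1]'
python3 -m inch '[0,0,0,-0.002,0,0,1,0,0,0,-0.002,0,0,1]'
python3 -m inch '[0,0,0,-0.002,0,0,1,0,0,0,-0.002,0,0,1]'
python3 -m inch '[0,0,0,-0.002,0,0,1,0,0,0,-0.002,0,0,1]'
```

```text
time: 3.73
tool_pos: [514.6, -66.0, 68.8]
tcp_rot: [3.141, -0.0, 2.9]
contact_force: [-3.3, 3.4, 1.4]
grip_width: 0.4
finger_force: 2.1
time: 3.9
tool_pos: [517.7, -66.8, 68.8]
tcp_rot: [3.141, -0.0, 2.9]
contact_force: [-4.4, 4.2, 0.5]
grip_width: 0.3
finger_force: 2.1
time: 4.07
tool_pos: [520.7, -67.6, 68.8]
tcp_rot: [3.141, -0.0, 2.9]
contact_force: [-3.8, 5.1, 1.3]
grip_width: 0.5
finger_force: 2.1
time: 4.23
tool_pos: [523.8, -68.3, 68.8]
tcp_rot: [3.141, -0.0, 2.9]
contact_force: [-3.0, 3.7, 1.4]
grip_width: 0.3
finger_force: 2.1
```

```bash
python3 -m inch '[0,0,0,-0.002,0,0,1,0,0,0,-0.002,0,0,1]'
python3 -m inch '[0,0,0,-0.002,0,0,1,0,0,0,-0.001,0,0,1]'
python3 -m inch '[0,0,0,-0.001,0,0,1,0,0,0,-0.001,0,0,1]'
python3 - <<'E'
from h import *
a=snap("scene","s2.png",(190,140,330,240),4)
E
```

```text
time: 4.4
tool_pos: [526.9, -69.1, 68.8]
tcp_rot: [3.141, -0.0, 2.9]
contact_force: [-3.8, 5.3, 1.2]
grip_width: 0.5
finger_force: 2.1
time: 4.57
tool_pos: [527.7, -69.2, 68.7]
tcp_rot: [3.141, -0.004, 2.901]
contact_force: [-10.4, 5.7, 8.3]
grip_width: 0.6
finger_force: 5.9
time: 4.73
tool_pos: [527.7, -69.2, 68.7]
tcp_rot: [3.141, -0.007, 2.901]
contact_force: [-15.5, 6.1, 11.8]
grip_width: 0.4
finger_force: 8.6
```

View pics/s2.png

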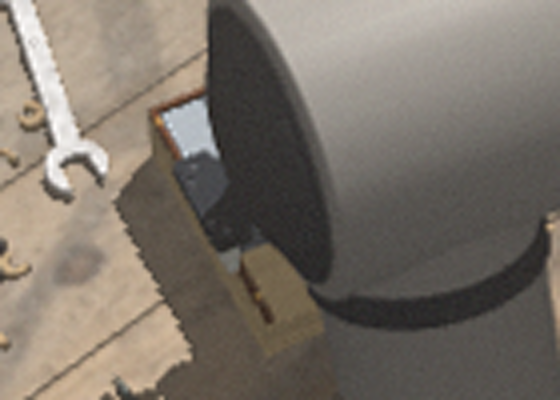

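The cover hit its stop: the force rose to 15 N and motion ceased at a case x that matches home. The picture shows the cover covering the far end. Next I back off and go above the stand.

```bash
python3 -m inch '[0,0,0,0.012,0,0,1,0,0,0,0.01,0,-0.005,1,0,0,0,0,0,-0.035,1,0,0,0,0,0,-0.045,1,0,0,0,0,0,-0.045,1,0,0,0,0,0,-0.045,0]'
python3 - <<'E'
from h import *
import pickle
a,b=pickle.load(open("c0.pkl","rb"))
for u,v in((245,350),(320,443),(219,443)): print(at(a,u/1.5,v/1.5,100))
to([496,246,210],2.88); snap("side","d3.png",(203,145,303,220),5)
E
```

```text
time: 5.28
tool_pos: [514.1, -66.6, 211.1]
tcp_rot: [-3.141, 0.002, 2.9]
contact_force: [0.6, 0.5, -0.5]
grip_width: 3.7
finger_force: 0.0
[609.  232.9 100. ]
[390.6 233.1 100. ]
[496.9 359.6 100. ]
turn units [-0.0003  0.0017  0.0133] shift units [0.1155 0.3739 0.001 ] mm [ 92.4 299.1   0.8] rows>= 7.5
```

View pics/d3.png

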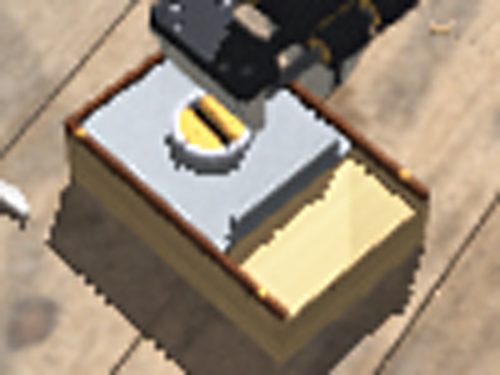

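The cover is home, with the lip clear of the deck and no gap at the far end. On to the stand.

```bash
python3 -m inch '[0,0,0.0017,0.0144,0.0467,0,0,0,0,0.0017,0.0144,0.0467,0,0,0,0,0.0017,0.0144,0.0467,0,0,0,0,0.0017,0.0144,0.0467,0,0,0,0,0.0017,0.0144,0.0467,0,0,0,0,0.0017,0.0144,0.0467,0,0,0,0,0.0017,0.0144,0.0467,0,0,0,0,0.0017,0.0144,0.0467,0,0,0,0,0,0,0,0,0,0,0,0,0,0,0,0]'
python3 - <<'E'
from h import *
import pickle
c=snap("wrist","w4.png");pickle.dump(c,open("w4.pkl","wb"))
to([496,246,82],2.88)
for p in([496,246,115],[496,246,65]): print(px(c,p)*1.5)
print(np.round(c["pose"],3))
E
```

```text
time: 6.17
tool_pos: [498.5, 248.1, 209.0]
tcp_rot: [3.141, 0.002, 2.884]
contact_force: [-0.1, -0.4, 0.4]
grip_width: 45.9
finger_force: 0.0
turn units [0.0001 0.001  0.001 ] shift units [ 0.0033 -0.0016  0.1587] mm [  2.6  -1.3 127. ] rows>= 3.0
[374.85 288.15]
[375.75 267.9 ]
[[ 2.54000e-01 -9.34000e-01 -2.52000e-01  4.30968e+02]
 [ 9.67000e-01  2.46000e-01  6.60000e-02  2.66473e+02]
 [ 0.00000e+00 -2.60000e-01  9.65000e-01  3.55911e+02]
 [ 0.00000e+00  0.00000e+00  0.00000e+00  1.00000e+00]]
```

View pics/w4.png

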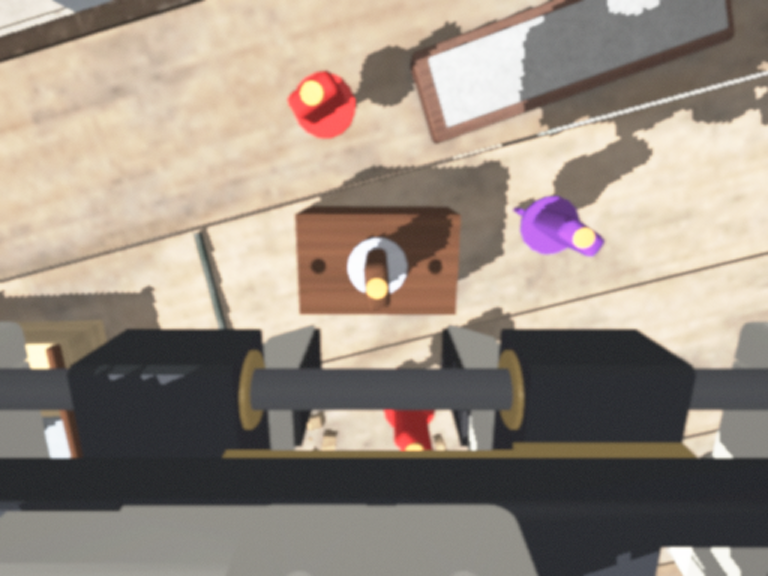

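The wrist view shows the driver's cap at (376,289) and its collar at (376,268), both within 1 px of the prediction. The stand edges are level in the image. I descend and grasp.

```bash
python3 -m inch '[0,0,0,0.0033,-0.0016,0.03,0,0,0,0,0,0,0.04,0,0,0,0,0,0,0.04,0,0,0,0,0,0,0.028,0,0,0,0,0,0,0.0204,0,0,0,0,0,0,0,0,0,0,0,0,0,0,0]'
python3 -m inch '[0,0,0,0,0,0,1,0,0,0,0,0,0,1,0,0,0,0,0,0,1,0,0,0,0,0,0,1,0,0,0,0,0,0,1,0,0,0,0,0,0,1]'
python3 - <<'E'
from h import *
st()
E
```

```text
time: 6.8
tool_pos: [495.9, 244.3, 82.1]
tcp_rot: [-3.141, -0.0, 2.878]
contact_force: [0.7, 0.6, 0.9]
grip_width: 45.6
finger_force: 0.0
time: 7.3
tool_pos: [495.7, 246.0, 82.8]
tcp_rot: [3.141, 0.001, 2.88]
contact_force: [-0.4, -0.7, 2.7]
grip_width: 14.1
finger_force: 30.0
{'time': 7.3, 'tool_pos': [495.718, 245.985, 82.751], 'tcp_rot': [3.141, 0.001, 2.88], 'contact_force': [-0.445, -0.701, 2.735], 'moment': [-0.077, 0.121, -0.025], 'grip_width': 14.063, 'finger_force': 30.0, 'joint_positions': [0.322, 0.56, 1.643, 0.0, 0.937, -0.987]}
```

```bash
python3 -m inch '[0,0,0,0,0,-0.015,1,0,0,0,0,0,-0.03,1,0,0,0,0,0,-0.04,1,0,0,0,0,0,-0.04,1,0,0,0,0,0,0,1]'
python3 - <<'E'
from h import *
import pickle
st(); to([604,-87.5,180],2.88)
cs=[capture("scene"),capture("side")]; pickle.dump(cs,open("c5.pkl","wb"))
o=[]
for c in cs:
    u,v=px(c,[604,-87.5,65]); x,y=int(u)-25,int(v)-25; print(u,v,x,y)
    o.append(cv2.resize(c["image"][y:y+50,x:x+50,::-1],(400,400),interpolation=cv2.INTER_CUBIC))
cv2.imwrite("pics/z5.png",np.hstack(o))
E
```

```text
time: 7.72
tool_pos: [498.3, 247.0, 188.5]
tcp_rot: [3.135, 0.009, 2.88]
contact_force: [1.0, -0.1, -1.0]
grip_width: 13.4
finger_force: 30.0
{'time': 7.717, 'tool_pos': [498.307, 246.974, 188.467], 'tcp_rot': [3.135, 0.009, 2.88], 'contact_force': [1.005, -0.106, -1.016], 'moment': [0.007, -0.049, 0.047], 'grip_width': 13.41, 'finger_force': 29.999, 'joint_positions': [0.322, 0.435, 1.522, 0.0, 1.173, -0.987]}
turn units [0.0041 0.006  0.0002] shift units [-0.2355 -0.3698  0.0105] mm [-188.4 -295.9    8.4] rows>= 8.4
256.5 176.4 231 151
245.1 169.5 220 144
```

View pics/z5.png

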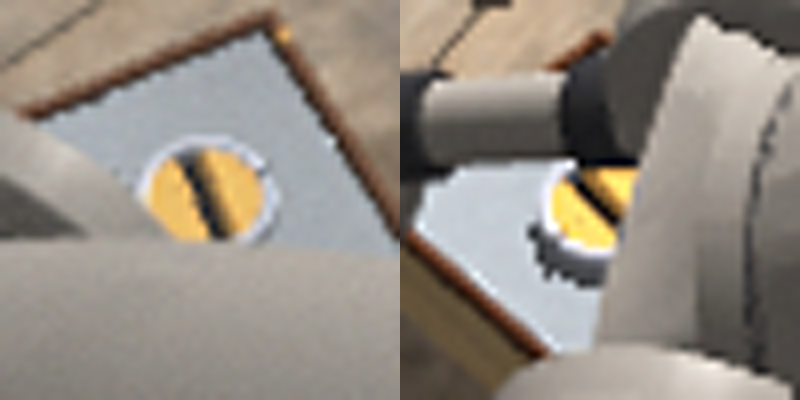

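```bash
python3 - <<'E'
from h import *
import pickle
a,b=pickle.load(open("c5.pkl","rb"))
f=lambda u,v:at(a,231+u/8-.44,151+v/8-.44,65)
print(f(209,196),f(209,190)); p,q=f(193,152),f(216,240); d=p-q; print(p,q,np.arctan2(d[1],d[0]),np.linalg.norm(d))
g=lambda x,y:at(b,203+x/5-.4,145+y/5-.4,65)
print(g(209,131)); 
p,q=g(197,98),g(236,143);d=p-q;print(np.arctan2(d[1],d[0]))
E
```

```text
[607.3 -91.1  65. ] [609.3 -92.9  65. ]
[626.1 -99.2  65. ] [590.9 -80.7  65. ] -0.48389231186339643 39.76543725397727
[603.1 -82.   65. ]
-0.38093519355263356
```

```bash
python3 - <<'E'
from h import *
to([655,-100,190],2.86)
E
```

```text
turn units [0.001  0.0015 0.0134] shift units [-0.3039 -0.3665 -0.0082] mm [-243.1 -293.2   -6.6] rows>= 9.1
```

```bash
python3 -m inch '[0,0,0.0013,-0.0304,-0.0366,-0.0008,1,0,0,0.0013,-0.0304,-0.0366,-0.0008,1,0,0,0.0013,-0.0304,-0.0366,-0.0008,1,0,0,0.0013,-0.0304,-0.0366,-0.0008,1,0,0,0.0013,-0.0304,-0.0366,-0.0008,1,0,0,0.0013,-0.0304,-0.0366,-0.0008,1,0,0,0.0013,-0.0304,-0.0366,-0.0008,1,0,0,0.0013,-0.0304,-0.0366,-0.0008,1,0,0,0.0013,-0.0304,-0.0366,-0.0008,1,0,0,0.0013,-0.0304,-0.0366,-0.0008,1]'
python3 -m inch '[0,0,0,0,0,0,1,0,0,0,0,0,0,1,0,0,0,0,0,0,1]'
python3 - <<'E'
from h import *
import pickle
st()
c=capture("wrist");pickle.dump(c,open("w6.pkl","wb"))
u,v=px(c,[604,-87.5,65]); x,y=max(int(u)-80,0),max(int(v)-60,0); print(u,v,x,y)
cv2.imwrite("pics/w6.png",cv2.resize(c["image"][y:y+120,x:x+160,::-1],None,fx=5,fy=5,interpolation=cv2.INTER_CUBIC))
E
```

```text
time: 8.65
tool_pos: [651.2, -102.9, 186.3]
tcp_rot: [3.141, -0.004, 2.86]
contact_force: [1.0, -0.4, -1.2]
grip_width: 13.5
finger_force: 30.0
time: 8.9
tool_pos: [650.7, -100.8, 186.6]
tcp_rot: [3.141, -0.004, 2.86]
contact_force: [-0.1, -0.1, -0.8]
grip_width: 14.0
finger_force: 30.0
{'time': 8.9, 'tool_pos': [650.664, -100.841, 186.558], 'tcp_rot': [3.141, -0.004, 2.86], 'contact_force': [-0.094, -0.083, -0.763], 'moment': [0.047, -0.01, -0.005], 'grip_width': 14.032, 'finger_force': 29.999, 'joint_positions': [-0.27, 0.631, 1.188, 0.001, 1.327, -1.56]}
252.9 134.3 172 74
```

View pics/w6.png

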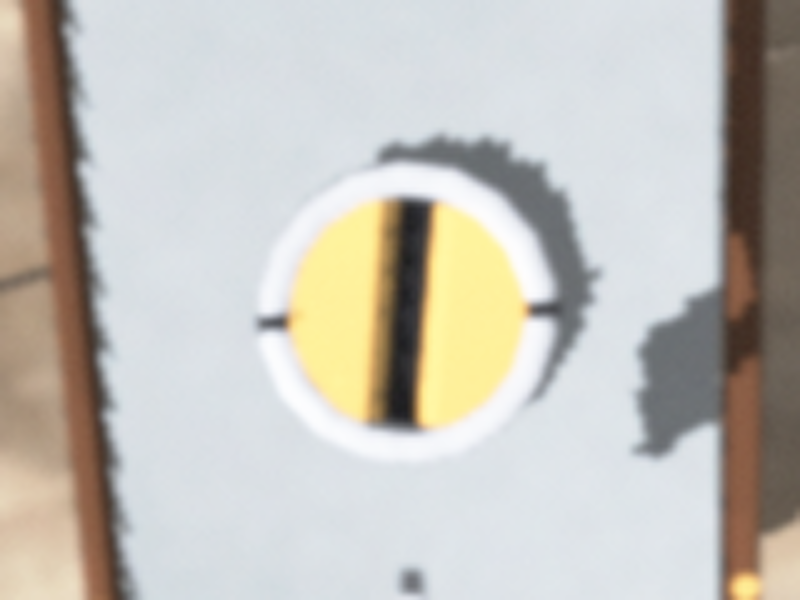

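```bash
python3 - <<'E'
from h import *
import pickle
c=pickle.load(open("w6.pkl","rb"))
f=lambda u,v,z=65:at(c,172+u/5-.4,74+v/5-.4,z)
print("centre",f(407.5,311.5,66),"marks mid",(f(271,323,66)+f(543,309,66))/2,"dia",np.linalg.norm(f(257,311,66)-f(558,311,66)))
for a,b in(((432,205),(417,428)),((415,205),(401,428)),((380,205),(367,425))):
    d=f(*b)-f(*a); print("slot yaw",np.arctan2(d[1],d[0]))
d=f(543,309,66)-f(271,323,66); print("marks yaw(case)",np.arctan2(-d[0],d[1]))
print(px(c,get_obs()["tool_pos"]-[0,0,72.75]))
E
```

```text
centre [605.3 -87.7  66. ] marks mid [606.05 -88.05  66.  ] dia 53.70819304351993
slot yaw -0.3472633588076089
slot yaw -0.34403985608880916
slot yaw -0.34680594061107334
marks yaw(case) -0.23050139207259077
[253.8 202.6]
```

The bezel centre is at (605.4,-87.8), its 53.7 mm diameter agrees with the 54 mm given, and the slot yaw is -0.346, so the cam is at about 0.11.

```bash
python3 - <<'E'
from h import *
to([605.4,-87.8,150],2.796)
E
```

```text
turn units [ 0.0002 -0.002   0.0434] shift units [ 0.0586 -0.0009  0.0466] mm [46.9 -0.7 37.3] rows>= 1.4
```

```bash
python3 -m inch '[0,0,0,0.0195,-0.0003,0.0155,1,0,0,0,0.0195,-0.0003,0.0155,1,0,0,0,0.0195,-0.0003,0.0155,1,0,0,0.0217,0,0,0,1,0,0,0.0217,0,0,0,1,0,0,0,0,0,0,1,0,0,0,0,0,0,1]'
python3 - <<'E'
from h import *
st();to([605.4,-87.8,131],2.796)
E
```

```text
time: 9.53
tool_pos: [606.2, -87.7, 151.5]
tcp_rot: [3.141, -0.0, 2.798]
contact_force: [-0.1, 0.1, -1.3]
grip_width: 13.6
finger_force: 30.0
{'time': 9.533, 'tool_pos': [606.248, -87.672, 151.518], 'tcp_rot': [3.141, -0.0, 2.798], 'contact_force': [-0.052, 0.148, -1.305], 'moment': [-0.038, 0.008, 0.034], 'grip_width': 13.621, 'finger_force': 29.999, 'joint_positions': [-0.269, 0.575, 1.391, 0.0, 1.176, -1.496]}
turn units [ 0.0001 -0.0001  0.0013] shift units [ 0.0009 -0.0005  0.0256] mm [ 0.8 -0.4 20.5] rows>= 0.5
```

Descend gently and watch the force.

```bash
python3 -m inch '[0,0,0.001,0.0009,-0.0005,0.005,1,0,0,0,0,0,0.005,1,0,0,0,0,0,0.002,1,0,0,0,0,0,0,1]'
python3 -m inch '[0,0,0,0,0,0.003,1,0,0,0,0,0,0.003,1,0,0,0,0,0,0.003,1,0,0,0,0,0,0.003,1,0,0,0,0,0,0,1]'
```

```text
time: 9.87
tool_pos: [605.2, -89.0, 140.9]
tcp_rot: [-3.142, -0.002, 2.794]
contact_force: [0.3, 0.3, -1.6]
grip_width: 13.8
finger_force: 30.0
time: 10.28
tool_pos: [605.4, -89.1, 131.5]
tcp_rot: [3.142, -0.001, 2.794]
contact_force: [-0.4, -1.0, -1.7]
grip_width: 13.7
finger_force: 30.0
```

```bash
python3 -m inch '[0,0,0.05,0,0,0,1,0,0,0.05,0,0,0,1,0,0,0.05,0,0,0,1,0,0,0.05,0,0,0,1,0,0,0.05,0,0,0,1,0,0,0.05,0,0,0,1,0,0,0.05,0,0,0,1,0,0,0.05,0,0,0,1]'
python3 - <<'E'
from h import *
st();to([605.4,-88,131],1.335)
E
```

```text
time: 10.95
tool_pos: [606.1, -88.6, 132.1]
tcp_rot: [3.14, -0.0, 2.19]
contact_force: [1.7, 2.7, -2.8]
grip_width: 13.6
finger_force: 30.0
{'time': 10.95, 'tool_pos': [606.056, -88.558, 132.102], 'tcp_rot': [3.14, -0.0, 2.19], 'contact_force': [1.741, 2.679, -2.768], 'moment': [0.466, -0.332, 0.08], 'grip_width': 13.618, 'finger_force': 29.998, 'joint_positions': [-0.271, 0.594, 1.414, 0.001, 1.132, -0.891]}
turn units [ 0.0007 -0.0006  0.5702] shift units [ 0.001  -0.0003  0.0014] mm [ 0.8 -0.2  1.1] rows>= 6.8
```

```bash
python3 -m inch '[0,0,0.057,0,0,0.001,1,0,0,0.057,0,0,0,1,0,0,0.057,0,0,0,1,0,0,0.057,0,0,0,1,0,0,0.057,0,0,0,1,0,0,0.057,0,0,0,1,0,0,0.057,0,0,0,1,0,0,0.057,0,0,0,1,0,0,0.057,0,0,0,1,0,0,0.057,0,0,0,1]'
python3 - <<'E'
from h import *
st()
E
python3 -m inch '[0,0,0.02,0,0,0,1,0,0,0.02,0,0,0,1,0,0,0,0,0,0,1]'
python3 - <<'E'
from h import *
st()
E
```

```text
time: 11.78
tool_pos: [606.2, -88.7, 131.8]
tcp_rot: [3.14, -0.001, 1.335]
contact_force: [1.6, 1.5, 0.3]
grip_width: 13.7
finger_force: 30.0
{'time': 11.783, 'tool_pos': [606.197, -88.696, 131.817], 'tcp_rot': [3.14, -0.001, 1.335], 'contact_force': [1.597, 1.547, 0.271], 'moment': [0.376, -0.135, 0.075], 'grip_width': 13.742, 'finger_force': 29.998, 'joint_positions': [-0.271, 0.595, 1.415, 0.001, 1.131, -0.035]}
time: 12.03
tool_pos: [606.2, -88.7, 131.8]
tcp_rot: [3.14, -0.001, 1.278]
contact_force: [0.4, 1.0, 0.2]
grip_width: 14.0
finger_force: 30.0
{'time': 12.033, 'tool_pos': [606.182, -88.714, 131.812], 'tcp_rot': [3.14, -0.001, 1.278], 'contact_force': [0.43, 1.026, 0.237], 'moment': [0.369, -0.242, 0.035], 'grip_width': 13.952, 'finger_force': 30.0, 'joint_positions': [-0.271, 0.595, 1.415, 0.001, 1.131, 0.022]}
```

```bash
for i in 1 2 3; do python3 -m inch '[0,0,0.02,0,0,0,1,0,0,0.02,0,0,0,1]' | sed -n 3p
python3 -c "
from h import *
print(np.round(get_obs()['moment'],3))"; done
```

```text
tcp_rot: [3.14, -0.001, 1.219]
[ 0.418 -0.137  0.074]
tcp_rot: [3.14, -0.001, 1.158]
[ 0.36  -0.215  0.027]
tcp_rot: [3.14, -0.001, 1.099]
[ 0.486 -0.156  0.28 ]
```

```bash
python3 -m inch '[0,0,0.015,0,0,0,1,0,0,0.015,0,0,0,1]' | sed -n 3p
python3 -c "
from h import *
print(np.round(get_obs()['moment'],3)); to([605.4,-88,131.8],1.335)"
```

```text
tcp_rot: [3.14, -0.001, 1.054]
[ 0.545 -0.287  0.508]
turn units [ 0.0008 -0.0005 -0.1875] shift units [ 0.0004 -0.0013  0.    ] mm [ 0.3 -1.1  0. ] rows>= 2.3
```

```bash
python3 -m inch '[0,0,-0.05,0,0,0,1,0,0,-0.05,0,0,0,1,0,0,-0.045,0,0,0,1,0,0,0,0,0,0,1]' | sed -n 2,4p
python3 -c "
from h import *
print(np.round(get_obs()['moment'],3))"
python3 -m inch '[0,0,0,0,0,-0.005,1,0,0,0,0,0,-0.01,1,0,0,0,0,0,-0.02,1,0,0,0,0,0,-0.035,1,0,0,0,0,0,0,1]'
python3 - <<'E'
from h import *
import pickle
st()
to([495.7,246,186],2.88)
cs=[capture(n) for n in("scene","side","wrist")]; pickle.dump(cs,open("c7.pkl","wb"))
E
```

```text
tool_pos: [605.2, -89.5, 131.0]
tcp_rot: [-3.141, 0.001, 1.273]
contact_force: [0.6, 0.6, -1.2]
[-0.139  0.071 -0.024]
time: 13.45
tool_pos: [608.0, -89.9, 193.3]
tcp_rot: [3.132, -0.0, 1.27]
contact_force: [1.6, -0.1, 0.4]
grip_width: 14.1
finger_force: 30.0
{'time': 13.45, 'tool_pos': [608.013, -89.885, 193.325], 'tcp_rot': [3.132, -0.0, 1.27], 'contact_force': [1.583, -0.12, 0.366], 'moment': [-0.084, 0.023, -0.02], 'grip_width': 14.08, 'finger_force': 29.999, 'joint_positions': [-0.271, 0.536, 1.338, -0.0, 1.259, 0.03]}
turn units [ 0.0048  0.0048 -1.0735] shift units [ 0.3593 -0.2587  0.0069] mm [ 287.5 -206.9    5.5] rows>= 12.9
```

```bash
python3 -m inch '[0,0,-0.0767,0,0,0,1,0,0,-0.0767,0,0,0,1,0,0,-0.0767,0,0,0,1,0,0,-0.0767,0,0,0,1,0,0,-0.0767,0,0,0,1,0,0,-0.0767,0,0,0,1,0,0,-0.0767,0,0,0,1,0,0,-0.0767,0,0,0,1,0,0,-0.0767,0,0,0,1,0,0,-0.0767,0,0,0,1]' | sed -n 2,3p
python3 -m inch '[0,0,-0.0767,0,0,0,1,0,0,-0.0767,0,0,0,1,0,0,-0.0767,0,0,0,1,0,0,-0.0767,0,0,0,1,0,0,0,0,0,0,1]' | sed -n 2,3p
python3 -m inch '[0,0,0,0.0244,0.0369,0,1,0,0,0,0.0244,0.0369,0,1,0,0,0,0.0244,0.0369,0,1,0,0,0,0.0244,0.0369,0,1,0,0,0,0.0244,0.0369,0,1,0,0,0,0.0244,0.0369,0,1,0,0,0,0.0244,0.0369,0,1,0,0,0,0.0244,0.0369,0,1,0,0,0,0.0244,0.0369,0,1,0,0,0,0.0244,0.0369,0,1]' | sed -n 2,3p
python3 -m inch '[0,0,0,0,0,0,1,0,0,0,0,0,0,1,0,0,0,0,0,0,1]'
python3 - <<'E'
from h import *
import pickle
to([495.7,246,186],2.88)
cs=[capture(n) for n in("scene","side","wrist")]; pickle.dump(cs,open("c8.pkl","wb"))
w=cs[2]; print("tip expected",px(w,np.array(get_obs()["tool_pos"])-[0,0,72.75]),"slot",px(w,[495.7,246,60]))
w7=pickle.load(open("c7.pkl","rb"))[2]; 
def crop(c,x,y,w,h,s): return cv2.resize(c["image"][y:y+h,x:x+w,::-1],(w*s,h*s),interpolation=cv2.INTER_CUBIC)
A=np.hstack([crop(w,180,130,150,100,3),crop(cs[0],231,146,50,50,6)[:300]])
B=np.hstack([crop(w7,180,130,150,100,3),crop(cs[1],220,139,50,50,6)])
cv2.imwrite("pics/z8.png",np.vstack([A,B])); print(A.shape)
E
```

```text
tool_pos: [604.9, -89.0, 185.9]
tcp_rot: [-3.14, -0.003, 2.427]
tool_pos: [604.9, -89.0, 186.0]
tcp_rot: [3.142, -0.003, 2.885]
tool_pos: [491.5, 247.6, 186.7]
tcp_rot: [-3.141, -0.001, 2.877]
time: 15.93
tool_pos: [492.6, 245.9, 186.8]
tcp_rot: [-3.141, -0.001, 2.88]
contact_force: [0.4, -0.8, -0.7]
grip_width: 13.7
finger_force: 30.0
turn units [-0.0006 -0.0004  0.0003] shift units [-0.0038  0.0011  0.001 ] mm [-3.   0.9  0.8] rows>= 0.1
tip expected [253.  202.4] slot [254.9 187.3]
(300, 750, 3)
```

View pics/z8.png

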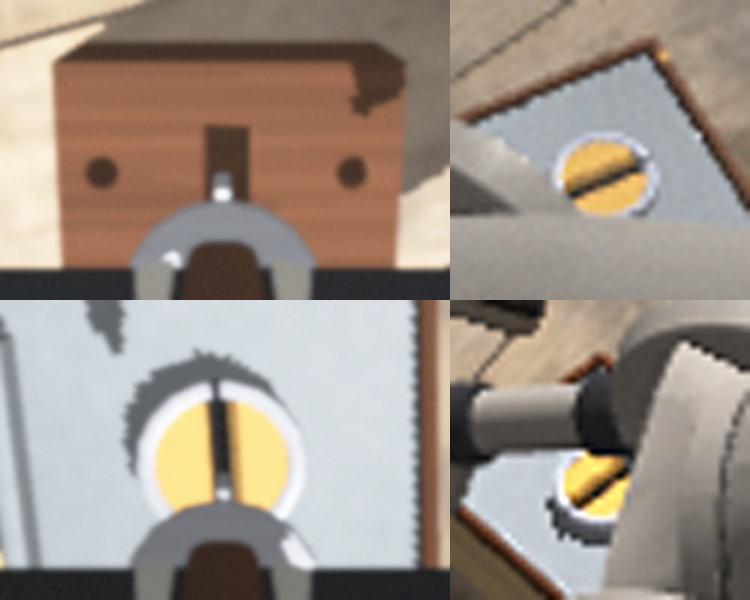

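The slot sits in line with the bezel mark, with the top mark at (215,388) and the slot running (217,400) to (223,470) in the lower-left crop, so the lock is turned. The driver is straight in the hand, and its blade is at (222,190) over the stand's hole at column 227. I correct 3 mm and lower it.

```bash
python3 -m inch '[0,0,0,-0.0038,0.0012,0.02,1,0,0,0,0,0,0.01,1,0,0,0,0,0,0,1,0,0,0,0,0,0,1]'
python3 - <<'E'
from h import *
to([495.7,246,83],2.88)
E
```

```text
time: 16.42
tool_pos: [495.8, 245.7, 162.9]
tcp_rot: [-3.141, -0.001, 2.881]
contact_force: [0.1, 0.7, -1.1]
grip_width: 13.8
finger_force: 30.0
turn units [-0.0006 -0.0009  0.0004] shift units [0.0001 0.0004 0.0999] mm [ 0.1  0.3 79.9] rows>= 1.9
```

```bash
python3 -m inch '[0,0,0,0,0,0.015,1,0,0,0,0,0,0.015,1,0,0,0,0,0,0.01,1,0,0,0,0,0,0,1]'
python3 -m inch '[0,0,0,0,0,0.015,1,0,0,0,0,0,0.015,1,0,0,0,0,0,0.015,1,0,0,0,0,0,0.01,1,0,0,0,0,0,0,1]'
python3 -m inch '[0,0,0,0,0,0.003,1,0,0,0,0,0,0.002,1,0,0,0,0,0,0,1]'
```

```text
time: 16.75
tool_pos: [495.2, 246.0, 130.2]
tcp_rot: [-3.14, -0.002, 2.882]
contact_force: [-0.2, -0.4, -0.5]
grip_width: 14.0
finger_force: 30.0
time: 17.17
tool_pos: [495.4, 246.2, 86.4]
tcp_rot: [-3.14, -0.002, 2.882]
contact_force: [-0.4, -0.9, -1.1]
grip_width: 13.9
finger_force: 30.0
time: 17.42
tool_pos: [496.2, 246.5, 83.8]
tcp_rot: [3.141, 0.001, 2.882]
contact_force: [-0.2, -0.9, -0.8]
grip_width: 13.8
finger_force: 30.0
```

```bash
python3 -m inch '[0,0,0,0,0,0.001,1,0,0,0,0,0,0.001,1,0,0,0,0,0,0,1]'
python3 -m inch '[0,0,0,0,0,0,0,0,0,0,0,0,0,0,0,0,0,0,0,0,0,0,0,0,0,0,0,0,0,0,0,0,0,0,0]'
python3 -m inch '[0,0,0,0,0,-0.02,0,0,0,0,0,0,-0.03,0,0,0,0,0,0,-0.045,0,0,0,0,0,0,-0.045,0,0,0,0,0,0,-0.02,0,0,0,0,0,0,0,0,0,0,0,0,0,0,0,0,0,0,0,0,0,0]'
python3 - <<'E'
from h import *
import pickle
w=capture("wrist"); a,b=pickle.load(open("w4.pkl","rb")),0
# compare with the first look: cap (yellow) and collar pixel against prediction
hsv=cv2.cvtColor(w["image"],cv2.COLOR_RGB2HSV)
for p in([495.7,246,115],[495.7,246,65]): print("pred",px(w,p))
def cap(c):
    m=cv2.inRange(cv2.cvtColor(c["image"],cv2.COLOR_RGB2HSV),(18,110,180),(32,255,255)); m[:,:225]=0;m[:,275:]=0;m[:150]=0;m[215:]=0
    return np.argwhere(m).mean(0)[::-1],int((m>0).sum())
print(cap(w),cap(a),px(a,[495.7,246,115])); st()
E
```

```text
time: 17.67
tool_pos: [496.3, 246.5, 82.7]
tcp_rot: [3.141, 0.001, 2.882]
contact_force: [-1.1, -0.0, 4.5]
grip_width: 13.8
finger_force: 30.0
time: 18.08
tool_pos: [495.9, 246.4, 81.7]
tcp_rot: [3.142, -0.0, 2.882]
contact_force: [0.1, 0.6, 0.1]
grip_width: 42.4
finger_force: 0.0
time: 18.75
tool_pos: [495.3, 246.2, 208.5]
tcp_rot: [-3.14, -0.002, 2.882]
contact_force: [0.8, 0.6, -0.6]
grip_width: 45.7
finger_force: 0.0
pred [253.1 195.4]
pred [253.3 181.6]
(array([255.32258065, 195.96774194]), 31) (array([252.44827586, 191.        ]), 29) [249.8 191.8]
{'time': 18.8, 'tool_pos': [495.121, 246.107, 208.121], 'tcp_rot': [-3.14, -0.003, 2.882], 'contact_force': [-0.807, 0.262, 0.139], 'moment': [0.016, 0.027, -0.006], 'grip_width': 45.799, 'finger_force': 0.0, 'joint_positions': [0.323, 0.419, 1.491, 0.0, 1.235, -0.989]}
```

The collar seated at its original height with a 4.5 N contact, and the cap pixel sits where it did before the grasp (same offset from prediction). The arm is clear, so I hand in.

```bash
python3 -c "
from plant import close_job
print(close_job())"
```

```text
the job is handed in; nothing more can be done
None
```

The job is handed in at 18.8 s: the cover was pushed home and then locked with the slot on its marks, and the driver stands on its collar in the stand again. I kept clear of the pencil, wing nut and turnscrew but took no final picture of them.

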